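# Test a lamp driver in the corner of the test dock

### The job

Turn the test dock's selector to its three-dot position so that it rests in that click. Then take the short lamp driver from the bench, lay it flat in the dock's nest with its terminal end towards the end stop, and press it fully home into the corner, flush against the end stop and the side stop at once, pushing both spring shoes in. Finish while still holding it pressed against both stops (do not let go: the test runs as long as it is held), and leave the other things on the bench where they are.

Things in the scene. Friction and masses are not known exactly. Their poses are not given: they have to be found in the camera images.
- dock: Lamp-driver test dock, fixed: grey case 190 (x) x 320 (y) x 50 mm high. Origin: centre of its underside, on the bench; x points away from the operator, y left. Left part of its top: black panel with the selector. Right part: the nest, a smooth slick black bed 58 mm above the bench, 150 (x) x 126 mm (y), with a low aluminium stop along its far side (end stop) and along its left side (side stop).
- nest_corner (a point): Corner of the nest at bed height, 58 mm above the bench; axes as the dock's. The end stop's inner face is the plane x = 0, the side stop's is y = 0; the free bed lies at x and y below 0 (to x = -132, y = -126 mm), open on the near and right sides. A driver fully home has its terminal face at x = 0, its +y side at y = 0, its underside at z = 0: origin at (-44, -23, 0) mm.
- end_stop: End stop: fixed aluminium bar along the far side of the nest, 14 mm thick, 112 mm long, standing 14 mm above the bed. Origin: middle of its underside. Smooth, slick faces (friction about 0.25). It carries the end shoe.
- side_stop: Side stop: fixed aluminium bar along the left side of the nest, 120 mm long, 14 mm thick, standing 14 mm above the bed. Origin: middle of its underside. Slick as the end stop. It carries the side shoe.
- end_shoe (a joint): Spring contact shoe of the end stop: a brass block 30 mm wide, 3 to 11 mm above the bed, its middle 23 mm right (-y) of the nest corner. At 0 it stands 4 mm out of the stop's inner face; 0.004 m = pushed in flush. It resists with 2 N at first and 7 N when flush, and pushes the driver back out if let go.
- side_shoe (a joint): Spring contact shoe of the side stop: the same brass shoe, its middle 44 mm nearer (-x) than the nest corner. At 0 it stands 4 mm out of the inner face; 0.004 m = pushed in flush; 2 N at first, 7 N when flush.
- selector (a joint): Selector angle (rad), 0 to 1.571, growing clockwise seen from above. Four clicks 30 degrees apart: 0 = one dot, 0.524 = two, 1.047 = three, 1.571 = four dots; about 0.08 N m takes it past a click, and let go it settles into the nearest. The bar and pointer lie 45 degrees minus this angle from the dock's x axis, towards its y axis (0: 45 degrees left of straight ahead).
- selector_grip (a point): Point on the selector's upright axis in its finger bar, 70 mm above the bench. The grey bar is 42 mm long, 12 mm thick, from 56 to 78 mm above the bench, on a dark round skirt 47 mm across; the panel is at 50 mm. A white line on one half of the bar's top is the pointer. The axes turn with the selector; at joint 0 they are the dock's.
- three_dots (a point): Middle of the row of three white dots on the panel, 38 mm from the selector's axis. Rows of one, two, three and four dots run outward from the skirt, clockwise in this order; the pointer must point along the row of three.
- driver: The short lamp driver: aluminium block with black end caps, 88 (x) x 46 (y) x 40 mm high, 0.2 to 0.45 kg. Origin: centre of its underside; x points to the terminal end, with two brass pads; at the other end a round grey cable gland sticks out 14 mm. Grip it across its 46 mm width, more than 15 mm above its underside, so that the fingers clear the 14 mm high side stop.
- driver_terminals (a point): Middle of the lower edge of the short driver's terminal face (44 mm from the origin along x); axes as the driver's.
- long_driver: Bystander: a longer driver of the same make, 150 x 62 x 42 mm, lying on the bench. Origin: centre of its underside.
- flask: Bystander: clear glass flat-bottomed flask, 100 mm across and 165 mm high. Origin: centre of its underside.
- bulb: Bystander: clear bulb standing in a white ceramic holder, 62 mm across and 120 mm high. Origin: centre of its underside.
- boss_head: Bystander: aluminium clamp boss for lab rods, about 75 x 30 x 36 mm. Origin: underside.
- screwdriver: Bystander: screwdriver 190 mm long lying on the bench. Origin: underside, middle; x along its length.
- tape: Bystander: roll of grey tape lying flat, 90 mm across, 24 mm high. Origin: centre of its underside.
- tray: Bystander: white open parts tray 85 x 120 x 30 mm. Origin: centre of its underside.
Mind the look-alikes: they are no part of the job. Leave any red or turquoise look-alike of the driver alone.

How it is judged:
By the outcome, as a careful person would: the job done as asked, in the order asked, and still so for the second after the job is handed in, while the arm keeps its last pose, push and grip.
It also fails if it takes over 58 s, if anything falls off the work surface, if the arm or the gripper's body presses on something with over 40 N, if the wrist force passes 120 N, or if a joint passes its speed limit or range.

### The arm

A 6-joint arm with a two-finger parallel gripper is mounted at the origin on the work surface. World frame = base frame: x ahead of the robot, y to its left, z up, the work surface at z = 0. Lengths are in m, angles in rad, forces in N, time in s.
With the tool pointing down it reaches from about 0.35 to 0.975 m from the base axis. Payload 4.9 kg.
Tool frame: the origin (TCP) lies on the centre line of the jaws, within the pads' length; the fingertips stand ctrl.tcp_to_tips ahead of it and the grasp point (between the pads) lies 3 mm ahead of it (ctrl.tcp_to_tips is the distance from the TCP to the fingertips, in m); z points along the fingers, y is the direction in which the jaws open and shut (so a half turn about z gives the same grasp; the last joint's range is limited). The gripper opens to 85 mm and grips with 20 to 120 N. Pads are 22 mm wide; open, the fingers measure 114 mm over their backs; the gripper's body (76 mm by 85 mm) begins 54 mm behind the grasp point. The pads swing forward as they close: fully open they stand 13 mm farther back than shut.
Start: joints at [1.02, 0.053, 1.613, -0, 1.476, -0.119], TCP at [0.262, 0.568, 0.253] pointing down, gripper open.
Joint ranges: [-3.01, 3.01], [-1.01, 2.22], [0.06, 2.58], [-1.02, 4.17], [0.09, 2.62], [-3.14, 3.14]. Speed limits (rad/s): [2.57, 2.57, 3.14, 3.14, 3.14, 3.14].

### API

Orientations are given as a rotation vector (axis times angle).
In Python, from station import ctrl, vision gives the robot as it stands.
- The arm moves only by the tool jog_arm, never from a script. Its argument "deltas" is a list of rows, each a list of 7 numbers: the turn, a rotation vector about the tool's x, y, z in rad, then the shift along the tool's x, y, z in cm, then the opening, from 0 (shut) to 1 (fully open). A call has 1 to 12 rows; each row shifts and turns the commanded pose from where the row before left it, along the tool's axes as they then stand; what a row does not reach is not made up. A row lasts 1/12 s, in which the tool goes at most 41.7 mm and 7.16 degrees, less where a joint would pass 70% of its speed; a pose out of reach is approached as far as the arm can. A call with a gripper value outside its range is refused whole. The fingers move at their own pace and stop on an object; "grip_force" is the grip in N (left out, the last holds). Time passes only in rows, so rows that do not move let the fingers close. It gives the time, the measured TCP pose, the force and the opening at its end, in the units of the state.
- ctrl.get_obs(): the state, without advancing time (a new reading comes with each control period).
- vision.get_image(name): name is "side" or "top"; returns (picture, depth): 420x560x3 uint8, red, green, blue; 420x560 float32, m along the optical axis (not along the pixel's ray), 0 where there is no reading.
- vision.calibration(name): a dict with "fx", "fy", "cx", "cy" (pixels), "rvec" (rotation vector, rad) and "tvec" (3), from world to camera coordinates, as OpenCV has them. Camera axes: x right, y down, z forward; pixel columns grow to the right and rows downward; lengths in m; the calibration is good to about 2 mm. A picture is of the moment at which its call begins. calibration takes no time and is no camera call.
- ctrl.finish_job(): hands the job in, once; it reports no verdict.
The state is a dict: "t": time; "q": joint angles; "dq": joint speeds; "effort": joint torques, N m; "tool_pos": TCP position; "tool_rot": TCP orientation; "contact_force": force on the tool from outside, world axes, zero at the start; "wrist_torque": the same for the moment, N m; "opening": finger opening in m.
Only numpy, scipy, OpenCV 4.12 (cv2) and the standard library are available. Lean on these libraries where they do the work, as an engineer would, in place of code of your own. Each camera call takes 0.05 s, during which the arm holds its last target. There are 200 camera calls.

## Working session

There is one attempt and no reset: what is moved stays moved. The work goes in short steps, Python scripts to look and compute and a tool call to move; the robot and the scene stay as the last step left them, time stands still between calls to the robot, and variables do not carry over. Pictures are saved under pics/ and viewed, about 8 in all and at most 12, crops included, and the job is handed in when it is done.

Besides the shell and the picture viewer there is one more tool, called after "Call:" as a command line: name --pt "numbers of a row" for each row, then --argument value for the rest. jog_arm: Moves the arm, as the interface text tells. Its arguments: {"type":"object","properties":{"deltas":{"type":"array"},"grip_force":{"type":"number"}},"required":["deltas"]}

```bash
mkdir -p pics; ls; cat > h.py <<'E'
import numpy as np, cv2
from scipy.spatial.transform import Rotation as R
from station import ctrl, vision
def cam(n):
    c=vision.calibration(n); return c, cv2.Rodrigues(np.array(c['rvec'],float))[0], np.array(c['tvec'],float).ravel()
def onz(n,u,v,z):
    c,M,t=cam(n); d=M.T@np.array([(u-c['cx'])/c['fx'],(v-c['cy'])/c['fy'],1]); o=-M.T@t
    return o+d*(z-o[2])/d[2]
def bydepth(n,u,v,D):
    c,M,t=cam(n); d=np.array([(u-c['cx'])/c['fx'],(v-c['cy'])/c['fy'],1])*D[int(v),int(u)]
    return M.T@(d-t)
def snap(n,f,crop=None,k=1):
    im,D=vision.get_image(n); np.savez(f'pics/{f}.npz',im=im,D=D)
    show(im,f,crop,k); return im,D
def show(im,f,crop=None,k=1):
    if crop: a,b,c,d=crop; im=im[b:d,a:c]
    cv2.imwrite(f'pics/{f}.png',cv2.resize(im[:,:,::-1],None,fx=k,fy=k,interpolation=cv2.INTER_CUBIC))
E
python3 - <<'E'
from h import *
print(ctrl.get_obs(), ctrl.tcp_to_tips)
snap('top','t0',None,1.4); snap('side','s0',None,1.4)
for n in('top','side'):
    c,M,t=cam(n); print(n,c['fx'],-M.T@t,M[2])
E
```

```text
pics
{'t': 0.0, 'q': array([ 1.02001639e+00,  5.33778088e-02,  1.61426412e+00, -2.64903641e-05,
        1.47600695e+00, -1.19009063e-01]), 'dq': array([0.00035118, 0.00164201, 0.00115638, 0.00030412, 0.00056646,
       0.00025152]), 'effort': array([ 9.08138391e-04, -3.93671215e+01, -3.70185149e+01,  5.32164665e-05,
        7.02090474e-03,  6.62862277e-06]), 'tool_pos': array([0.26126139, 0.56714866, 0.25206784]), 'tool_rot': array([-6.72824439e-01, -3.06803079e+00,  3.06344417e-03]), 'contact_force': array([ 0.6239589 ,  0.0614314 , -0.01416342]), 'wrist_torque': array([-0.0280132 , -0.02454865,  0.01056337]), 'opening': 0.08583894279061668} 0.022
top 412.0696631523011 [ 0.33085831 -0.00973356  1.21512179] [ 0.1143264  -0.02781459 -0.99305379]
side 480.36482370284983 [ 0.01118219 -0.80379797  0.96199891] [ 0.38435108  0.60730609 -0.69530825]
```

View pics/t0.png

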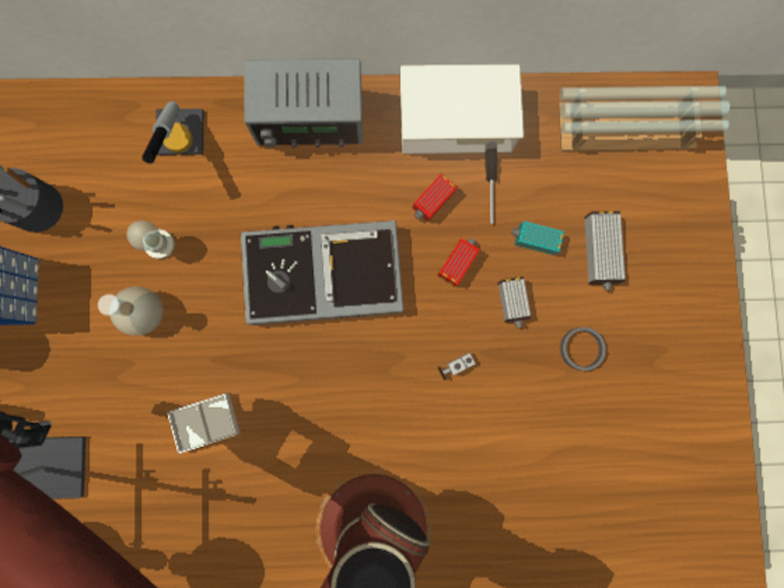

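View pics/s0.png

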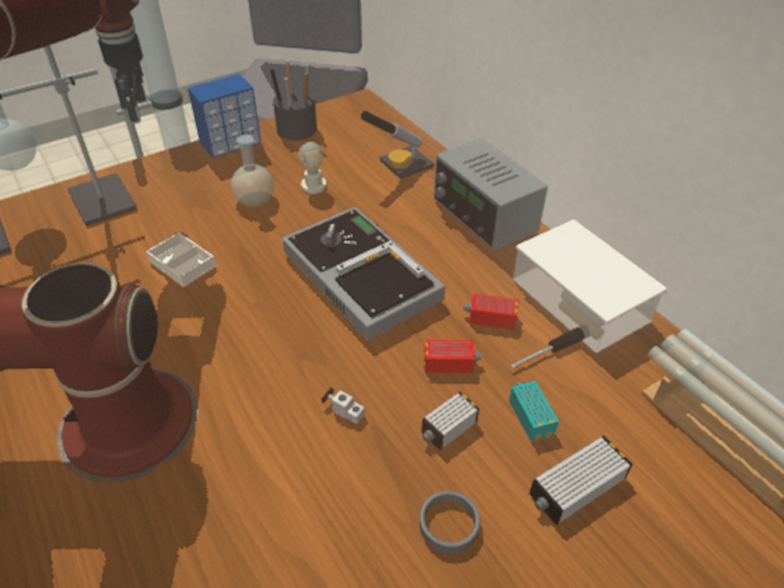

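Candidates in the top view: a short aluminium block (515,300), a long aluminium one (605,248), two red ones (435,197) and (460,262), and a turquoise one (540,238). The block at (515,300) is the short aluminium driver, with its gland at the near end (519,322). I'll confirm it in a crop together with the dock.

```bash
python3 - <<'E'
from h import *
d=np.load('pics/t0.npz');im=d['im']
a=cv2.resize(im[155:235,168:293],None,fx=6,fy=6,interpolation=cv2.INTER_CUBIC)
show(a,'c_dock')
b=cv2.resize(im[190:240,345:395],None,fx=10,fy=10,interpolation=cv2.INTER_CUBIC)
show(b,'c_drv')
E
```

```text
(no output)
```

View pics/c_dock.png

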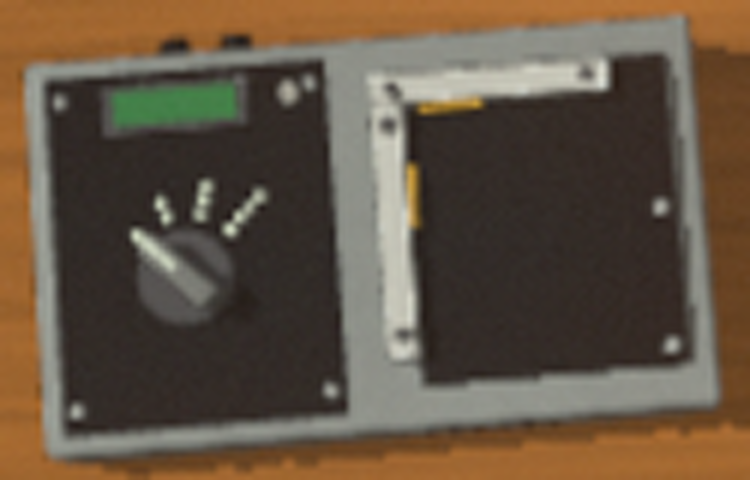

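View pics/c_drv.png

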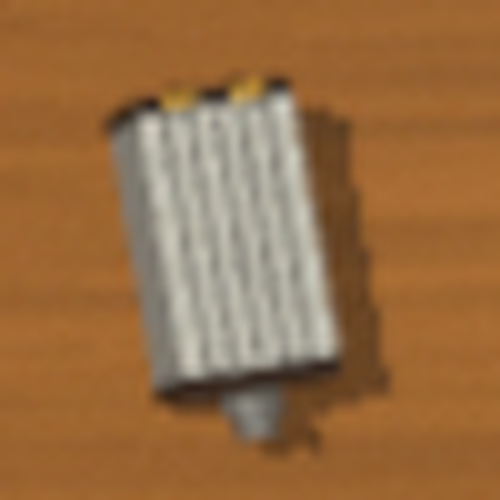

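The crop confirms a short aluminium driver with brass pads at the far end and its gland near. The selector pointer is at one dot, with rows of two, three and four dots clockwise from it. Next I'll compute the poses.

```bash
cat > m.py <<'E'
from h import *
def pc(x,y,k,u0,v0,z,n='top'): return onz(n,(x+.5)/k-.5+u0,(y+.5)/k-.5+v0,z)[:2]
def fit(P,Q):  # Q model, P world
    P=np.array(P);Q=np.array(Q,float);p=P.mean(0);q=Q.mean(0)
    a=P-p;b=Q-q
    th=np.arctan2((b[:,0]*a[:,1]-b[:,1]*a[:,0]).sum(),(a*b).sum())
    M=np.array([[np.cos(th),-np.sin(th)],[np.sin(th),np.cos(th)]])
    t=p-M@q; return t,th,np.abs(P-(Q@M.T+t)).max(),M
E
python3 - <<'E'
from m import *
dk=lambda x,y,z:pc(x,y,6,168,155,z)
t,th,e,M=fit([dk(28,65,.05),dk(685,17,.05),dk(718,402,.05),dk(50,457,.05)],[[.095,.16],[.095,-.16],[-.095,-.16],[-.095,.16]])
print('dock',t,np.degrees(th),e)
for z in(.078,):print('sel',dk(133,232,z),dk(212,300,z),(dk(133,232,z)+dk(212,300,z))/2,np.linalg.norm(dk(133,232,z)-dk(212,300,z)))
print('skirt',dk(186,278,.055))
print('three',dk(204,200,.05),'selaxis by rows')
e1,e2=dk(440,98,.072),dk(605,89,.072); s1,s2=dk(407,130,.072),dk(417,358,.072)
print('yaws',np.degrees(np.arctan2(*(e1-e2)[::-1]))-90,np.degrees(np.arctan2(*(s1-s2)[::-1])))
A=np.array([e2-e1,-(s2-s1)]).T; k=np.linalg.solve(A,s1-e1); print('corner',e1+k[0]*(e2-e1))
dv=lambda x,y,z:pc(x,y,10,345,190,z)
C=[dv(135,103,.04),dv(288,84,.04),dv(340,365,.04),dv(177,384,.04)]
t,th,e,M=fit(C,[[.044,.023],[.044,-.023],[-.044,-.023],[-.044,.023]]);print('drv',t,np.degrees(th),e)
print(R.from_rotvec(ctrl.get_obs()['tool_rot']).as_matrix().round(3))
D=np.load('pics/t0.npz')['D']
for x,y in[(560,250),(200,400),(395,250),(172,265)]:
  u,v=int(x/6+168),int(y/6+155);print(x,y,bydepth('top',u,v,D))
E
```

```text
dock [0.52158924 0.09389355] 3.287237306570287 0.0026118864914288775
sel [0.52001867 0.20159618] [0.48744043 0.16532516] [0.50372955 0.18346067] 0.04875376237278794
skirt [0.50134802 0.18102597]
three [0.5393611  0.17319778] selaxis by rows
yaws 2.0396137723130323 1.6781406015189524
corner [0.58111463 0.07523119]
drv [ 0.4579596  -0.30330295] 6.371330002217976 0.003156573781666394
[[-0.908  0.419 -0.001]
 [ 0.419  0.908 -0.002]
 [ 0.    -0.002 -1.   ]]
560 250 [0.51053927 0.00416367 0.06184477]
200 400 [0.44462272 0.17530001 0.04968175]
395 250 [0.51049469 0.08224722 0.07297185]
172 265 [0.50390492 0.18481947 0.0753101 ]
```

```bash
cat > go.py <<'E'
import sys; from h import *
# go.py x y z yawY(deg): remaining tool-z turn (rad), then shift (cm) in tool axes after the turn
def go(x,y,z,a):
    o=ctrl.get_obs();M=R.from_rotvec(o['tool_rot']).as_matrix()
    cur=np.degrees(np.arctan2(M[1,1],M[0,1])); rz=-np.radians((a-cur+180)%360-180)
    d=np.array([x,y,z])-o['tool_pos']; M2=M@R.from_rotvec([0,0,rz]).as_matrix()
    print('t',o['t'],'pos',o['tool_pos'].round(4),'yawY',cur.round(2),'tilt',(M[:,2]*1000).round(1),'F',o['contact_force'].round(1),'op',round(o['opening'],4),'q6',o['q'][5].round(2)); print('rz',rz.round(4),'cm',(M2.T@d*100).round(2))
if __name__=='__main__': go(*map(float,sys.argv[1:]))
E
python3 go.py .503 .182 .15 138
```

```text
t 0.1 pos [0.2613 0.5672 0.2522] yawY 65.26 tilt [   -1.     -1.6 -1000. ] F [-0.1 -0.3  0.8] op 0.0856 q6 -0.12
rz -1.2696 cm [ 12.43 -43.73  10.25]
```

Call:
jog_arm --pt "0 0 -0.106 0 0 0 0.7" --pt "0 0 -0.106 0 0 0 0.7" --pt "0 0 -0.106 0 0 0 0.7" --pt "0 0 -0.106 0 0 0 0.7" --pt "0 0 -0.106 0 0 0 0.7" --pt "0 0 -0.106 0 0 0 0.7" --pt "0 0 -0.106 0 0 0 0.7" --pt "0 0 -0.106 0 0 0 0.7" --pt "0 0 -0.106 0 0 0 0.6" --pt "0 0 -0.106 0 0 0 0.6" --pt "0 0 -0.106 0 0 0 0.6" --pt "0 0 -0.106 0 0 0 0.6"

```text
t: 1.1
tool_pos: [0.2614, 0.5673, 0.2525]
tool_rot: [1.289, -2.864, 0.001]
contact_force: [-0.7, 0.4, 0.2]
opening: 0.0514
```

```bash
python3 go.py .503 .182 .15 138
```

```text
t 1.1 pos [0.2614 0.5673 0.2525] yawY 138.45 tilt [-7.0e-01 -1.1e+00 -1.0e+03] F [-0.7  0.4  0.2] op 0.0514 q6 -1.4
rz 0.0078 cm [ 12.45 -43.74  10.28]
```

Call:
jog_arm --pt "0 0 0 0.5 -1.75 0 0.6" --pt "0 0 0 1.08 -3.8 0 0.6" --pt "0 0 0 1.08 -3.8 0 0.6" --pt "0 0 0 1.08 -3.8 0 0.6" --pt "0 0 0 1.08 -3.8 0 0.6" --pt "0 0 0 1.08 -3.8 0 0.6" --pt "0 0 0 1.08 -3.8 0 0.6" --pt "0 0 0 1.08 -3.8 0 0.6" --pt "0 0 0 1.08 -3.8 0 0.6" --pt "0 0 0 1.08 -3.8 0 0.6" --pt "0 0 0 1.08 -3.8 0 0.6" --pt "0 0 0 1.08 -3.8 0 0.6"

```text
t: 2.1
tool_pos: [0.5037, 0.1829, 0.2529]
tool_rot: [1.281, -2.868, -0.0]
contact_force: [0.4, 0.5, 0.1]
opening: 0.0512
```

Call:
jog_arm --pt "0 0 0 0.06 -0.2 3.0 0.6" --pt "0 0 0 0 0 3.0 0.6" --pt "0 0 0 0 0 2.5 0.6" --pt "0 0 0 0 0 1.8 0.6" --pt "0 0 0 0 0 0 0.6"

```text
t: 2.52
tool_pos: [0.5009, 0.182, 0.1446]
tool_rot: [1.277, -2.86, -0.003]
contact_force: [-0.9, -0.7, 0.1]
opening: 0.0515
```

```bash
python3 go.py .503 .182 .083 138; python3 - <<'E'
from h import *
im,D=snap('side','s1',(195,130,330,245),5.5)
E
```

```text
t 2.5167 pos [0.5009 0.182  0.1446] yawY 138.11 tilt [ -10.    -2.1 -999.9] F [-0.9 -0.7  0.1] op 0.0515 q6 -2.2
rz 0.0019 cm [-0.19 -0.19  6.16]
```

View pics/s1.png

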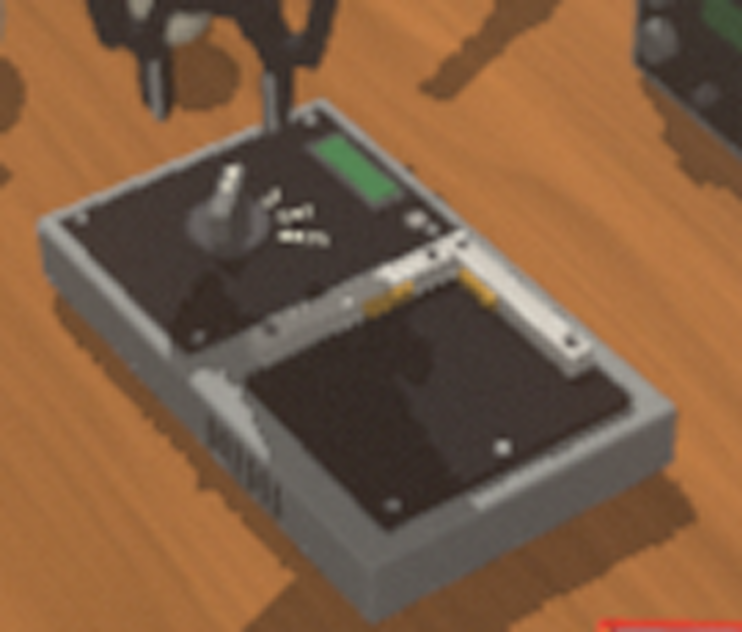

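The fingers (158,110) and (275,125) straddle the bar (228,200), and the jaws run across it. Descending and closing.

Call:
jog_arm --pt "0 0 0 -0.2 -0.1 2.0 0.6" --pt "0 0 0 0 0 2.0 0.6" --pt "0 0 0 0 0 1.4 0.6" --pt "0 0 0 0 0 0.5 0.6" --pt "0 0 0 0 0 0 0.3" --pt "0 0 0 0 0 0 0.0" --pt "0 0 0 0 0 0 0.0" --pt "0 0 0 0 0 0 0.0" --pt "0 0 0 0 0 0 0.0" --pt "0 0 0 0 0 0 0.0" --pt "0 0 0 0 0 0 0.0" --grip_force 20

```text
t: 3.48
tool_pos: [0.5059, 0.1859, 0.0934]
tool_rot: [-1.281, 2.868, 0.007]
contact_force: [-8.1, 5.3, 5.5]
opening: 0.0111
```

```bash
python3 go.py .503 .182 .083 78
```

```text
t 3.4833 pos [0.5059 0.1859 0.0934] yawY 138.13 tilt [   -1.6     4.4 -1000. ] F [-8.1  5.3  5.5] op 0.0111 q6 -2.2
rz 1.0494 cm [ 0.2  -0.45  1.04]
```

Call:
jog_arm --pt "0 0 0 0.2 0.2 0 0.35" --pt "0 0 0 0.2 0.1 0.3 0.35" --pt "0 0 0 0 0 0.4 0.35" --pt "0 0 0 0 0 0 0.0" --pt "0 0 0 0 0 0 0.0" --pt "0 0 0 0 0 0 0.0" --pt "0 0 0 0 0 0 0.0" --pt "0 0 0 0 0 0 0.0" --pt "0 0 0 0 0 0 0.0" --grip_force 30

```text
t: 4.23
tool_pos: [0.5017, 0.1822, 0.084]
tool_rot: [1.281, -2.868, 0.002]
contact_force: [3.1, -4.0, -3.2]
opening: 0.0108
```

```bash
python3 go.py .5026 .1823 .083 78
```

```text
t 4.2333 pos [0.5017 0.1822 0.084 ] yawY 138.14 tilt [ 3.0e-01 -1.4e+00 -1.0e+03] F [ 3.1 -4.  -3.2] op 0.0108 q6 -2.2
rz 1.0496 cm [-0.08  0.03  0.1 ]
```

Well centred. Turning 60° clockwise (rz about +1.05), starting at the measured bar yaw.

Call:
jog_arm --pt "0 0 0.09 0 -0.05 0 0" --pt "0 0 0.09 0 0 0 0" --pt "0 0 0.09 0 0 0 0" --pt "0 0 0.09 0 0 0 0" --pt "0 0 0.09 0 0 0 0" --pt "0 0 0.09 0 0 0 0" --pt "0 0 0.09 0 0 0 0" --pt "0 0 0.09 0 0 0 0" --pt "0 0 0.09 0 0 0 0" --pt "0 0 0.09 0 0 0 0" --pt "0 0 0.09 0 0 0 0" --pt "0 0 0.06 0 0 0 0"

```text
t: 5.23
tool_pos: [0.5022, 0.181, 0.084]
tool_rot: [0.335, 3.123, -0.005]
contact_force: [3.0, -8.0, -2.7]
opening: 0.0112
```

```bash
python3 go.py .5026 .1823 .083 78;python3 -c "
from h import *;print(ctrl.get_obs()['wrist_torque'])"
```

```text
t 5.2333 pos [0.5022 0.181  0.084 ] yawY 77.76 tilt [ 5.0e-01 -3.4e+00 -1.0e+03] F [ 3.  -8.  -2.7] op 0.0112 q6 -1.15
rz -0.0042 cm [-0.01  0.14  0.1 ]
[-1.284525   -0.49103004  0.05827553]
```

Call:
jog_arm --pt "0 0 0 0 0 0 0.6" --pt "0 0 0 0 0 0 0.6" --pt "0 0 0 0 0 0 0.6" --pt "0 0 0 0 0 0 0.6" --pt "0 0 0 0 0 -1.5 0.8" --pt "0 0 0 0 0 -3 1" --pt "0 0 0 0 0 -3.5 1" --pt "0 0 -0.11 0 0 -3.5 1" --pt "0 0 -0.11 0 0 0 1" --pt "0 0 -0.1 0 0 0 1"

```text
t: 6.07
tool_pos: [0.5038, 0.1834, 0.2035]
tool_rot: [-0.182, 3.129, 0.003]
contact_force: [-0.8, -0.8, -0.5]
opening: 0.0855
```

```bash
python3 go.py .458 -.303 .2 96.4
```

```text
t 6.0667 pos [0.5038 0.1834 0.2035] yawY 96.66 tilt [    6.9     2.1 -1000. ] F [-0.8 -0.8 -0.5] op 0.0855 q6 -1.48
rz 0.0045 cm [  9.97 -47.83   0.21]
```

Call:
jog_arm --pt "0 0 0 0.4 -1.83 0 1" --pt "0 0 0 0.8 -3.8 0 1" --pt "0 0 0 0.8 -3.8 0 1" --pt "0 0 0 0.8 -3.8 0 1" --pt "0 0 0 0.8 -3.8 0 1" --pt "0 0 0 0.8 -3.8 0 1" --pt "0 0 0 0.8 -3.8 0 1" --pt "0 0 0 0.8 -3.8 0 1" --pt "0 0 0 0.8 -3.8 0 1" --pt "0 0 0 0.8 -3.8 0 1" --pt "0 0 0 0.8 -3.8 0 1" --pt "0 0 0 0.8 -3.8 0 1"

```text
t: 7.07
tool_pos: [0.4582, -0.2628, 0.1997]
tool_rot: [-0.174, 3.136, 0.0]
contact_force: [0.7, -0.0, -0.4]
opening: 0.0853
```

Call:
jog_arm --pt "0 0 0 0.75 -3.5 0 1" --pt "0 0 0 0 -0.6 0 1" --pt "0 0 0 0 0 3 1" --pt "0 0 0 0 0 3 1" --pt "0 0 0 0 0 2 1" --pt "0 0 0 0 0 0 1" --pt "0 0 0 0 0 0 1"

```text
t: 7.65
tool_pos: [0.4551, -0.3017, 0.1183]
tool_rot: [0.174, -3.135, -0.004]
contact_force: [0.1, -1.0, 0.1]
opening: 0.0855
```

```bash
python3 go.py .458 -.303 .05 96.4; python3 - <<'E'
from h import *
im,D=snap('side','s2'); im2,D=snap('top','t2')
k=lambda a,f:cv2.resize(a,f,interpolation=cv2.INTER_CUBIC)
A=k(im[235:335,280:380],(400,400)); B=k(im[135:195,210:270],(400,400))
C=k(im2[160:220,180:240],(400,200+200)); 
show(np.hstack([A,B]),'c2'); show(k(im2[175:225,335:410],(750,500)),'c2t'); show(C,'c2s')
E
```

```text
t 7.65 pos [ 0.4551 -0.3017  0.1183] yawY 96.35 tilt [   -1.9     2.3 -1000. ] F [ 0.1 -1.   0.1] op 0.0855 q6 -2.4
rz -0.0008 cm [-0.28 -0.18  6.83]
```

View pics/c2.png

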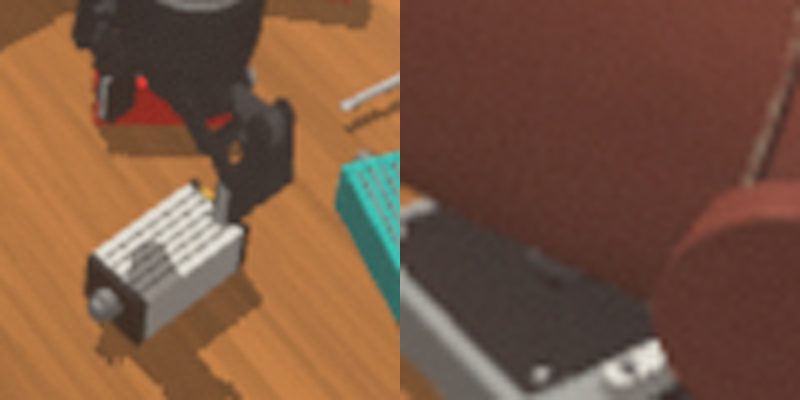

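View pics/c2s.png

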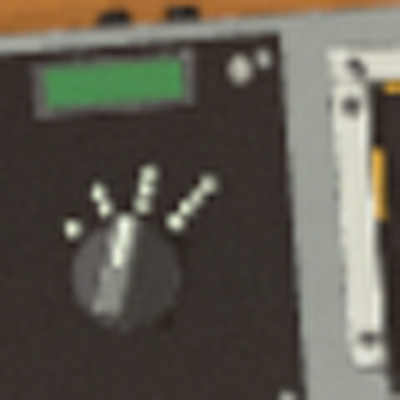

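Call:
jog_arm --pt "0 0 0 -0.2 -0.15 2 1" --pt "0 0 0 0 0 2.2 1" --pt "0 0 0 0 0 2.2 1" --pt "0 0 0 0 0 1.1 1" --pt "0 0 0 0 0 0.1 1" --pt "0 0 0 0 0 0 1"

```text
t: 8.25
tool_pos: [0.4582, -0.3044, 0.0442]
tool_rot: [-0.173, 3.136, -0.001]
contact_force: [0.7, -1.2, 0.9]
opening: 0.0852
```

```bash
python3 go.py .458 -.303 .042 96.4
```

```text
t 8.25 pos [ 0.4582 -0.3044  0.0442] yawY 96.33 tilt [ 7.e-01 -6.e-01 -1.e+03] F [ 0.7 -1.2  0.9] op 0.0852 q6 -2.4
rz -0.0013 cm [0.01 0.14 0.22]
```

The top view shows the selector pointer (line 128,218 → 118,265) along the three-dot row (147,188), with the arm clear of it, so it rests in that click. Now gripping the driver.

Call:
jog_arm --pt "0 0 0 0 0.1 0.2 0.7" --pt "0 0 0 0 0 0 0.4" --pt "0 0 0 0 0 0 0.3" --pt "0 0 0 0 0 0 0.3" --pt "0 0 0 0 0 0 0.3" --pt "0 0 0 0 0 0 0.3" --pt "0 0 0 0 0 0 0.3" --pt "0 0 0 0 0 0 0.3" --grip_force 60

```text
t: 8.92
tool_pos: [0.4586, -0.3039, 0.043]
tool_rot: [-0.173, 3.135, -0.003]
contact_force: [-0.3, -0.3, 6.7]
opening: 0.0444
```

```bash
python3 go.py .458 -.303 .16 93
```

```text
t 8.9167 pos [ 0.4586 -0.3039  0.043 ] yawY 96.31 tilt [    2.1    -1.8 -1000. ] F [-0.3 -0.3  6.7] op 0.0444 q6 -2.4
rz 0.0578 cm [  0.03   0.07 -11.7 ]
```

Call:
jog_arm --pt "0 0 0 0 0 -1.5 0.3" --pt "0 0 0 0 0 -3 0.3" --pt "0 0 0 0 0 -3.5 0.3" --pt "0 0 0 0 0 -3.5 0.3" --pt "0 0 0 0 0 -1.5 0.3" --pt "0 0 0.058 0 0 0 0.3"

```text
t: 9.42
tool_pos: [0.4596, -0.3048, 0.1767]
tool_rot: [-0.08, 3.134, -0.009]
contact_force: [0.8, -0.6, -2.2]
opening: 0.0444
```

```bash
python3 - <<'E'
from m import *
c,M,t=cam('top'); v,u=np.mgrid[0:420,0:560]
for f in('t0',):
    d=np.load(f'pics/{f}.npz');D=d['D'];G=d['im'].astype(int)
    P=np.stack([(u-c['cx'])/c['fx'],(v-c['cy'])/c['fy'],np.ones_like(u)],-1)*D[...,None]-t; P=P@M
    m=(P[...,2]>.038)&(P[...,2]<.1)&(u>168)&(u<293)&(v>155)&(v<235)&(D>0)
    # far/near/left/right boundary
    def line(pts,ax):
        pts=np.array(pts)
        for _ in range(3):
            k=np.polyfit(pts[:,1-ax],pts[:,ax],1);r=pts[:,ax]-np.polyval(k,pts[:,1-ax]);pts=pts[np.abs(r)<2.5*r.std()+1e-5]
        return np.degrees(np.arctan(k[0])),k,len(pts)
    A=[];B=[]
    for col in range(176,284):
        r=np.where(m[:,col])[0]; A.append(onz('top',col,r.min()-.5,.05)[:2]); B.append(onz('top',col,r.max()+.5,.05)[:2])
    print('far yaw',line(A,0),'near',line(B,0))
    A=[];B=[]
    for row in range(172,216):
        r=np.where(m[row])[0]; A.append(onz('top',r.min()-.5,row,.05)[:2]); B.append(onz('top',r.max()+.5,row,.05)[:2])
    print('left',line(A,1),'right',line(B,1))
    # stop pixels bright white
    w=(G.min(-1)>150)&m&(u>222)
    q=P[w]; h=q[q[:,2]>.066]; print(len(h), np.percentile(h,[2,98],0))
E
python3 go.py .52 .04 .14 93
```

```text
far yaw (np.float64(-3.354060510818714), array([-0.05860636,  0.6207452 ]), 102) near (np.float64(-3.3423322502316264), array([-0.05840096,  0.43036194]), 107)
left (np.float64(3.2016024728371213), array([0.05593674, 0.22558805]), 44) right (np.float64(3.2604257171058153), array([ 0.05696667, -0.09454075]), 44)
337 [[ 0.46464947 -0.01464545  0.06761291]
 [ 0.59500532  0.09020823  0.07691273]]
t 9.4167 pos [ 0.4596 -0.3048  0.1767] yawY 92.94 tilt [    6.7    -5.8 -1000. ] F [ 0.8 -0.6 -2.2] op 0.0444 q6 -2.34
rz -0.0011 cm [-7.82 34.14  3.51]
```

Dock yaw is 3.3° and the nest corner is near (0.581, 0.075). Moving to a point 20 mm short of the corner on both axes.

```bash
python3 go.py .5175 .028 .13 93.3
```

```text
t 9.4167 pos [ 0.4596 -0.3048  0.1767] yawY 92.94 tilt [    6.7    -5.8 -1000. ] F [ 0.8 -0.6 -2.2] op 0.0444 q6 -2.34
rz -0.0063 cm [-7.67 32.92  4.51]
```

Call:
jog_arm --pt "0 0 -0.006 -0.3 1.5 0 0.3" --pt "0 0 0 -0.75 3.2 0 0.3" --pt "0 0 0 -0.75 3.2 0 0.3" --pt "0 0 0 -0.75 3.2 0 0.3" --pt "0 0 0 -0.75 3.2 0 0.3" --pt "0 0 0 -0.75 3.2 0 0.3" --pt "0 0 0 -0.75 3.2 0 0.3" --pt "0 0 0 -0.75 3.2 0 0.3" --pt "0 0 0 -0.75 3.2 0 0.3" --pt "0 0 0 -0.75 3.2 0 0.3" --pt "0 0 0 -0.75 2.5 0 0.3" --pt "0 0 0 -0.5 0.5 0 0.3"

```text
t: 10.42
tool_pos: [0.5197, 0.0383, 0.1695]
tool_rot: [0.099, -3.137, -0.004]
contact_force: [0.3, -1.0, -2.1]
opening: 0.0445
```

Call:
jog_arm --pt "0 0 0 0 0 1.5 0.3" --pt "0 0 0 0 0 2 0.3" --pt "0 0 0 0 0 1.5 0.3" --pt "0 0 0 0 0 0 0.3" --pt "0 0 0 0 0 0 0.3"

```text
t: 10.83
tool_pos: [0.5194, 0.0343, 0.1193]
tool_rot: [0.092, -3.136, -0.001]
contact_force: [1.1, -0.5, -1.7]
opening: 0.0449
```

```bash
python3 go.py .5175 .028 .101 93.3; python3 - <<'E'
from h import *
im,D=snap('side','s3',(205,130,335,240),6)
E
```

```text
t 10.8333 pos [0.5194 0.0343 0.1193] yawY 93.36 tilt [-4.6e+00  3.0e-01 -1.0e+03] F [ 1.1 -0.5 -1.7] op 0.0449 q6 -1.71
rz 0.001 cm [ 0.22 -0.62  1.83]
```

View pics/s3.png

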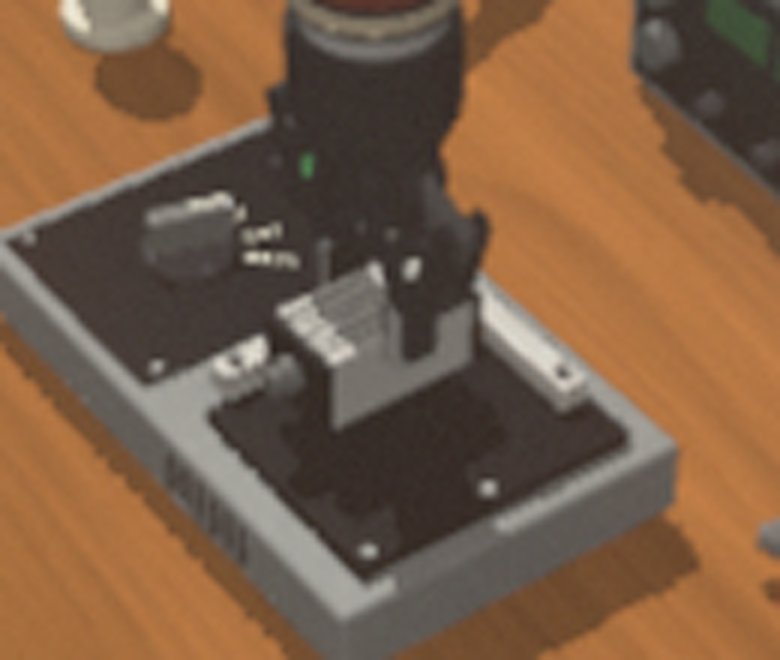

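The driver (375,340) is level above the bed, with its gland near (285,375) and terminals towards the end stop. Lowering it onto the bed.

Call:
jog_arm --pt "0 0 0 0.1 -0.5 0.8 0.3" --pt "0 0 0 0 0 0.4 0.3" --pt "0 0 0 0 0 0.3 0.3" --pt "0 0 0 0 0 0.2 0.3" --pt "0 0 0 0 0 0 0.3" --pt "0 0 0 0 0 0 0.3"

```text
t: 11.38
tool_pos: [0.5205, 0.0291, 0.1043]
tool_rot: [0.091, -3.14, -0.0]
contact_force: [0.2, 0.4, -1.8]
opening: 0.0446
```

```bash
python3 go.py .5385 .0497 .101 93.3
```

```text
t 11.3833 pos [0.5205 0.0291 0.1043] yawY 93.33 tilt [   -0.     0. -1000.] F [ 0.2  0.4 -1.8] op 0.0446 q6 -1.72
rz 0.0006 cm [-1.92  1.95  0.33]
```

Call:
jog_arm --pt "0 0 0 0 0 0.1 0.3" --pt "0 0 0 0 0 0.1 0.3" --pt "0 0 0 0 0 0.1 0.3" --pt "0 0 0 0 0 0.1 0.3" --pt "0 0 0 0 0 0 0.3" --pt "0 0 0 0 0 0 0.3"

```text
t: 11.88
tool_pos: [0.5209, 0.0291, 0.101]
tool_rot: [-0.091, 3.139, -0.0]
contact_force: [-0.7, 0.3, 2.2]
opening: 0.0445
```

```bash
python3 go.py .5385 .0497 .101 93.3
```

```text
t 11.8833 pos [0.5209 0.0291 0.101 ] yawY 93.34 tilt [ 9.e-01 -1.e-01 -1.e+03] F [-0.7  0.3  2.2] op 0.0445 q6 -1.72
rz 0.0007 cm [-1.88  1.95  0.01]
```

Call:
jog_arm --pt "0 0 0 -0.2 0.2 0 0.3" --pt "0 0 0 -0.25 0.25 0 0.3" --pt "0 0 0 -0.25 0.25 0 0.3" --pt "0 0 0 -0.25 0.25 0 0.3" --pt "0 0 0 -0.25 0.25 0 0.3" --pt "0 0 0 0 0 0 0.3" --pt "0 0 0 0 0 0 0.3"

```text
t: 12.47
tool_pos: [0.5329, 0.0422, 0.101]
tool_rot: [-0.092, 3.138, 0.001]
contact_force: [1.7, 0.7, 4.8]
opening: 0.0449
```

```bash
python3 go.py .5385 .0497 .101 93.3
```

```text
t 12.4667 pos [0.5329 0.0422 0.101 ] yawY 93.35 tilt [ 2.6e+00  6.0e-01 -1.0e+03] F [1.7 0.7 4.8] op 0.0449 q6 -1.69
rz 0.0009 cm [-0.6   0.71  0.01]
```

Call:
jog_arm --pt "0 0 0 -0.1 0 0 0.3" --pt "0 0 0 -0.1 0 0 0.3" --pt "0 0 0 -0.1 0 0 0.3" --pt "0 0 0 -0.1 0 0 0.3" --pt "0 0 0 0 0 0 0.3"

```text
t: 12.88
tool_pos: [0.5353, 0.0422, 0.101]
tool_rot: [0.091, -3.138, -0.001]
contact_force: [-5.9, 0.2, 9.9]
opening: 0.0447
```

```bash
python3 go.py .5385 .0497 .101 93.3
```

```text
t 12.8833 pos [0.5353 0.0422 0.101 ] yawY 93.34 tilt [-1.9e+00  4.0e-01 -1.0e+03] F [-5.9  0.2  9.9] op 0.0447 q6 -1.69
rz 0.0006 cm [-0.36  0.73  0.  ]
```

Call:
jog_arm --pt "0 0 0 -0.1 0 -0.05 0.3" --pt "0 0 0 -0.1 0 0 0.3" --pt "0 0 0 -0.1 0 0 0.3" --pt "0 0 0 0 0 0 0.3" --pt "0 0 0 0 0 0 0.3"

```text
t: 13.3
tool_pos: [0.5373, 0.0424, 0.101]
tool_rot: [0.091, -3.136, -0.001]
contact_force: [-7.8, -1.1, 10.2]
opening: 0.0447
```

```bash
python3 go.py .5385 .0497 .101 93.3
```

```text
t 13.3 pos [0.5373 0.0424 0.101 ] yawY 93.34 tilt [-4.4e+00  2.0e-01 -1.0e+03] F [-7.8 -1.1 10.2] op 0.0447 q6 -1.69
rz 0.0007 cm [-0.16  0.73 -0.  ]
```

Call:
jog_arm --pt "0 0 0 -0.1 0 0 0.3" --pt "0 0 0 -0.1 0 0 0.3" --pt "0 0 0 0 0 0 0.3" --pt "0 0 0 0 0 0 0.3"

```text
t: 13.63
tool_pos: [0.5388, 0.0425, 0.101]
tool_rot: [0.092, -3.134, -0.0]
contact_force: [-9.4, -0.6, 11.6]
opening: 0.0451
```

```bash
python3 go.py .5385 .0497 .101 93.3
```

```text
t 13.6333 pos [0.5388 0.0425 0.101 ] yawY 93.35 tilt [-5.8e+00  1.0e-01 -1.0e+03] F [-9.4 -0.6 11.6] op 0.0451 q6 -1.69
rz 0.0008 cm [-0.01  0.72  0.  ]
```

Call:
jog_arm --pt "0 -0.006 0 -0.1 0 0 0.3" --pt "0 0 0 -0.1 0 0 0.3" --pt "0 0 0 0 0 0 0.3" --pt "0 0 0 0 0 0 0.3"

```text
t: 13.97
tool_pos: [0.539, 0.0425, 0.101]
tool_rot: [0.091, -3.135, -0.0]
contact_force: [-17.8, -0.8, 18.7]
opening: 0.0446
```

```bash
python3 go.py .5385 .0497 .101 93.3
```

```text
t 13.9667 pos [0.539  0.0425 0.101 ] yawY 93.34 tilt [-5.5e+00  1.0e-01 -1.0e+03] F [-17.8  -0.8  18.7] op 0.0446 q6 -1.69
rz 0.0007 cm [0.01 0.72 0.  ]
```

Call:
jog_arm --pt "0 0 0 -0.1 0 0 0.3" --pt "0 0 0 -0.1 0 0 0.3" --pt "0 0 0 0 0 0 0.3" --pt "0 0 0 0 0 0 0.3"

```text
t: 14.3
tool_pos: [0.5391, 0.0425, 0.101]
tool_rot: [0.091, -3.129, -0.0]
contact_force: [-25.8, -2.3, 24.5]
opening: 0.0447
```

```bash
python3 go.py .5385 .0497 .101 93.3
```

```text
t 14.3 pos [0.5391 0.0425 0.101 ] yawY 93.33 tilt [-1.110e+01 -1.000e-01 -9.999e+02] F [-25.8  -2.3  24.5] op 0.0447 q6 -1.69
rz 0.0005 cm [0.02 0.72 0.  ]
```

The end stop is reached: force jumps while x stays at 0.539. Easing off slightly, then pushing sideways.

Call:
jog_arm --pt "0 0 0 0.1 0 -0.1 0.3" --pt "0 0 0 0.1 0.15 -0.1 0.3" --pt "0 0 0 0 0.15 0 0.3" --pt "0 0 0 0 0.1 0 0.3" --pt "0 0 0 0 0 0 0.3" --pt "0 0 0 0 0 0 0.3"

```text
t: 14.8
tool_pos: [0.5388, 0.045, 0.1011]
tool_rot: [0.09, -3.136, 0.004]
contact_force: [-11.3, -6.0, 6.6]
opening: 0.045
```

```bash
python3 go.py .5385 .0497 .101 93.3
```

```text
t 14.8 pos [0.5388 0.045  0.1011] yawY 93.3 tilt [   -4.3    -2.8 -1000. ] F [-11.3  -6.    6.6] op 0.045 q6 -1.68
rz -0.0001 cm [0.01 0.47 0.01]
```

Call:
jog_arm --pt "0 0 0 0 0.1 0 0.3" --pt "0 0 0 0 0.1 0 0.3" --pt "0 0 0 0 0.1 0 0.3" --pt "0 0 0 0 0 0 0.3" --pt "0 0 0 0 0 0 0.3"

```text
t: 15.22
tool_pos: [0.5387, 0.0478, 0.1011]
tool_rot: [0.09, -3.136, 0.005]
contact_force: [-11.4, -7.5, 7.4]
opening: 0.0446
```

```bash
python3 go.py .5385 .0497 .101 93.3
```

```text
t 15.2167 pos [0.5387 0.0478 0.1011] yawY 93.28 tilt [   -4.3    -3.2 -1000. ] F [-11.4  -7.5   7.4] op 0.0446 q6 -1.67
rz -0.0004 cm [0.01 0.19 0.01]
```

Call:
jog_arm --pt "0 0 0 0 0.1 0 0.3" --pt "0 0 0 0 0.1 0 0.3" --pt "0 0 0 0 0 0 0.3" --pt "0 0 0 0 0 0 0.3"

```text
t: 15.55
tool_pos: [0.5387, 0.0491, 0.1012]
tool_rot: [0.09, -3.136, 0.007]
contact_force: [-11.2, -9.7, 7.1]
opening: 0.0446
```

```bash
python3 go.py .5385 .0497 .101 93.3
```

```text
t 15.55 pos [0.5387 0.0491 0.1012] yawY 93.29 tilt [   -4.2    -4.9 -1000. ] F [-11.2  -9.7   7.1] op 0.0446 q6 -1.67
rz -0.0002 cm [0.01 0.06 0.02]
```

Call:
jog_arm --pt "0 0 0 0 0.1 0 0.3" --pt "0 0 0 0 0.1 0 0.3" --pt "0 0 0 0 0 0 0.3" --pt "0 0 0 0 0 0 0.3"

```text
t: 15.88
tool_pos: [0.5385, 0.0506, 0.1012]
tool_rot: [0.09, -3.136, 0.009]
contact_force: [-11.3, -12.8, 7.6]
opening: 0.0446
```

```bash
python3 go.py .5385 .0497 .101 93.3
```

```text
t 15.8833 pos [0.5385 0.0506 0.1012] yawY 93.29 tilt [   -4.2    -6.  -1000. ] F [-11.3 -12.8   7.6] op 0.0446 q6 -1.67
rz -0.0002 cm [ 0.01 -0.09  0.02]
```

Call:
jog_arm --pt "-0.006 -0.004 0 0 0.1 0 0.3" --pt "-0.003 0 0 0 0.1 0 0.3" --pt "0 0 0 0 0 0 0.3" --pt "0 0 0 0 0 0 0.3"

```text
t: 16.22
tool_pos: [0.5384, 0.0517, 0.1011]
tool_rot: [0.09, -3.139, -0.002]
contact_force: [-11.2, -14.2, 7.2]
opening: 0.0444
```

```bash
python3 go.py .5385 .0497 .101 93.3
```

```text
t 16.2167 pos [0.5384 0.0517 0.1011] yawY 93.3 tilt [-9.e-01  1.e+00 -1.e+03] F [-11.2 -14.2   7.2] op 0.0444 q6 -1.67
rz -0.0 cm [ 0.   -0.2   0.01]
```

Call:
jog_arm --pt "-0.003 0 0 0 0.1 0 0.3" --pt "0 0 0 0 0.1 0 0.3" --pt "0 0 0 0 0 0 0.3" --pt "0 0 0 0 0 0 0.3"

```text
t: 16.55
tool_pos: [0.5384, 0.0518, 0.101]
tool_rot: [0.09, -3.139, 0.0]
contact_force: [-10.9, -20.9, 6.7]
opening: 0.0445
```

```bash
python3 go.py .5385 .0497 .101 93.3
```

```text
t 16.55 pos [0.5384 0.0518 0.101 ] yawY 93.29 tilt [-1.1e+00 -2.0e-01 -1.0e+03] F [-10.9 -20.9   6.7] op 0.0445 q6 -1.67
rz -0.0002 cm [ 0.   -0.21  0.  ]
```

Side stop reached: y holds at 0.0518 while the force jumps. Firming up the x push.

Call:
jog_arm --pt "0 -0.002 0 -0.1 0 -0.05 0.3" --pt "0 -0.002 0 -0.1 0 -0.05 0.3" --pt "0 0 0 -0.05 0 0 0.3" --pt "0 0 0 0 0 0 0.3" --pt "0 0 0 0 0 0 0.3"

```text
t: 16.97
tool_pos: [0.5386, 0.0519, 0.1012]
tool_rot: [0.09, -3.137, 0.0]
contact_force: [-18.3, -21.9, 10.2]
opening: 0.0449
```

```bash
python3 go.py .5385 .0518 .101 93.3; python3 - <<'E'
from h import *
im,D=snap('side','s4'); im2,D2=snap('top','t4')
k=lambda a,f:cv2.resize(a,f,interpolation=cv2.INTER_CUBIC)
show(np.hstack([k(im[140:220,205:315],(480,350)),k(im2[155:225,200:270],(320,350))]),'c4')
E
```

```text
t 16.9667 pos [0.5386 0.0519 0.1012] yawY 93.29 tilt [-3.8e+00 -2.0e-01 -1.0e+03] F [-18.3 -21.9  10.2] op 0.0449 q6 -1.67
rz -0.0002 cm [ 0.01 -0.01  0.02]
```

View pics/c4.png

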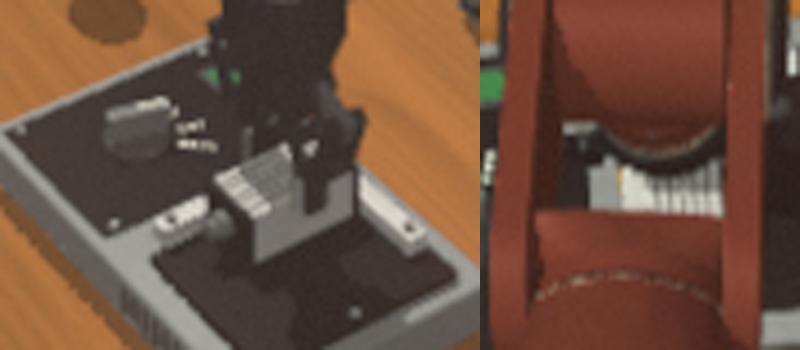

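```bash
python3 - <<'E'
from h import *
o=ctrl.get_obs(); print(o['t'],o['wrist_torque'],o['contact_force'],o['dq'].round(3))
E
```

```text
17.0667 [-4.03347024  2.80649391 -0.63337697] [-18.2397991  -21.33030178   8.74192608] [ 0.    -0.001 -0.001 -0.     0.001 -0.001]
```

The moment about z (−0.63 N m) suggests contact at the corners: the driver is slightly counter-clockwise of the stops. Turning a touch clockwise and watching the moment.

Call:
jog_arm --pt "0 0 0.004 0 0 0 0.3" --pt "0 0 0 0 0 0 0.3" --pt "0 0 0 0 0 0 0.3"

```text
t: 17.32
tool_pos: [0.5386, 0.0519, 0.1012]
tool_rot: [0.084, -3.137, 0.0]
contact_force: [-17.6, -21.6, 7.7]
opening: 0.0448
```

```bash
cat >w.py <<'E'
from h import *
import go; go.go(.5386,.0519,.101,93.3); print(ctrl.get_obs()['wrist_torque'])
E
python3 w.py
```

```text
t 17.3167 pos [0.5386 0.0519 0.1012] yawY 93.08 tilt [-3.6e+00 -1.0e-01 -1.0e+03] F [-17.6 -21.6   7.7] op 0.0448 q6 -1.67
rz -0.0038 cm [-0.   -0.    0.02]
[-4.00903914  2.8358818  -0.47866339]
```

Call:
jog_arm --pt "0 0 0.006 0 0 0 0.3" --pt "0 0 0 0 0 0 0.3" --pt "0 0 0 0 0 0 0.3"

```text
t: 17.57
tool_pos: [0.5386, 0.0521, 0.1012]
tool_rot: [0.076, -3.137, -0.0]
contact_force: [-17.3, -21.2, 10.0]
opening: 0.0444
```

```bash
python3 w.py
```

```text
t 17.5667 pos [0.5386 0.0521 0.1012] yawY 92.79 tilt [-3.4e+00 -1.0e-01 -1.0e+03] F [-17.3 -21.2  10. ] op 0.0444 q6 -1.66
rz -0.0089 cm [ 0.   -0.02  0.02]
[-3.82553489  2.75481082 -0.19473992]
```

Call:
jog_arm --pt "0 0 0.004 0 0 0 0.3" --pt "0 0 0 0 0 0 0.3" --pt "0 0 0 0 0 0 0.3"

```text
t: 17.82
tool_pos: [0.5386, 0.0521, 0.1012]
tool_rot: [0.072, -3.137, 0.0]
contact_force: [-17.6, -19.7, 8.7]
opening: 0.0446
```

```bash
python3 w.py
```

```text
t 17.8167 pos [0.5386 0.0521 0.1012] yawY 92.63 tilt [-3.5e+00 -3.0e-01 -1.0e+03] F [-17.6 -19.7   8.7] op 0.0446 q6 -1.66
rz -0.0116 cm [ 0.   -0.02  0.02]
[-3.79262253  2.76415502  0.21087643]
```

Call:
jog_arm --pt "0 0 0.004 0 0 0 0.3" --pt "0 0 0 0 0 0 0.3" --pt "0 0 0 0 0 0 0.3"

```text
t: 18.07
tool_pos: [0.5386, 0.0521, 0.1011]
tool_rot: [0.068, -3.137, 0.001]
contact_force: [-17.4, -20.7, 8.6]
opening: 0.0448
```

```bash
python3 w.py
```

```text
t 18.0667 pos [0.5386 0.0521 0.1011] yawY 92.49 tilt [-3.4e+00 -7.0e-01 -1.0e+03] F [-17.4 -20.7   8.6] op 0.0448 q6 -1.65
rz -0.0141 cm [ 0.   -0.02  0.01]
[-3.73308236  2.7413372   0.60554238]
```

The moment crosses zero near 92.7°, where it turns stiff: that is flush. Backing up to there and levelling the residual pitch.

Call:
jog_arm --pt "0 -0.004 -0.005 0 0 0.05 0.3" --pt "0 0 -0.001 0 0 0 0.3" --pt "0 0 0 0 0 0 0.3" --pt "0 0 0 0 0 0 0.3"

```text
t: 18.4
tool_pos: [0.5386, 0.0521, 0.1011]
tool_rot: [-0.074, 3.141, -0.0]
contact_force: [-19.2, -20.9, 11.3]
opening: 0.0445
```

```bash
python3 w.py
```

```text
t 18.4 pos [0.5386 0.0521 0.1011] yawY 92.71 tilt [ 1.e-01 -0.e+00 -1.e+03] F [-19.2 -20.9  11.3] op 0.0445 q6 -1.66
rz -0.0103 cm [-0.   -0.02  0.01]
[-3.88736598  3.04487424 -0.1303051 ]
```

Call:
jog_arm --pt "0 0 0.001 0 0 0 0.3" --pt "0 0 0 0 0 0 0.3" --pt "0 0 0 0 0 0 0.3" --pt "0 0 0 0 0 0 0.3" --pt "0 0 0 0 0 0 0.3" --pt "0 0 0 0 0 0 0.3" --pt "0 0 0 0 0 0 0.3" --pt "0 0 0 0 0 0 0.3"

```text
t: 19.07
tool_pos: [0.5386, 0.0521, 0.1011]
tool_rot: [-0.073, 3.141, -0.0]
contact_force: [-18.8, -20.9, 11.4]
opening: 0.0445
```

```bash
python3 w.py; python3 - <<'E'
from h import *
im,D=snap('side','s5',(205,135,315,220),7)
E
```

```text
t 19.0667 pos [0.5386 0.0521 0.1011] yawY 92.68 tilt [ 1.e-01 -1.e-01 -1.e+03] F [-18.8 -20.9  11.4] op 0.0445 q6 -1.66
rz -0.0109 cm [-0.   -0.02  0.01]
[-3.85692864  3.14322035  0.08333632]
```

View pics/s5.png

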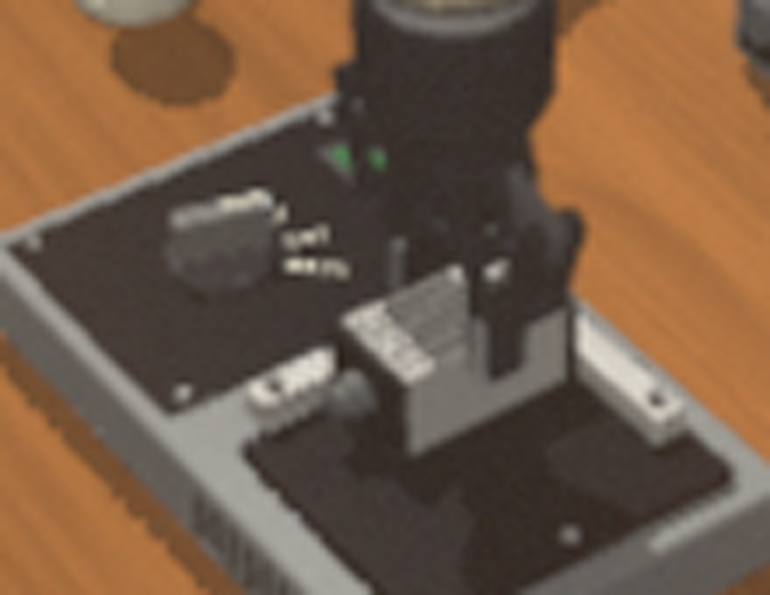

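The driver (460,370) lies flat against both stops, still held. The selector pointer (245,200) is parallel to the three-dot row (305,238). Handing in.

```bash
python3 -c "
from station import ctrl; print(ctrl.finish_job())"
```

```text
the job is handed in; nothing more can be done
None
```

I turned the selector to three dots and pressed the short lamp driver into the nest corner. I handed the job in at about 19 s, still gripping and pushing. The hand-in gave no verdict.

- **Selector:** I turned it 60° clockwise and released it. The top and side views afterwards show the pointer along the three-dot row. I judged the click from the pictures only; there is no direct reading of it.
- **Driver:** it lies flat in the nest with its terminal end towards the end stop. The last push was about 19 N on the end stop and 21 N on the side stop. Each shoe needs 7 N to be flush.
- **Against both stops:** extra push on either axis raised the force without moving the driver. The final pose did not change over about 0.7 s of holding.
- **Squareness:** my camera estimate of the dock angle was 3.3°, but the contact moment went to zero at about 2.7°. I trimmed the driver to 2.7°, and the remaining moment is under 0.1 N m.
- **Not confirmed by picture:** the gripper and arm hid the shoes, so flush is inferred from force and position. I did not touch or go near the other things on the bench, but took no final picture of them all.

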